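Weigh the large horseshoe magnet on the spring balance

TASK

Weigh the larger of the two horseshoe magnets: hang it by its bend on the hook of the spring balance, lowering it gently so that the hook never runs down onto its bottom stop. Let go, let the hook settle under the weight, and leave the magnet hanging there at rest; leave the small magnet where it is.

Things in the scene. Friction and masses are not known exactly. Their poses are not given: they have to be found in the camera images.
- magnet: Larger dark steel horseshoe magnet (upside-down U) standing on its two poles. 100 mm tall, 58 wide over the legs (y), 24 thick (x), 0.4-0.6 kg. Legs 14 wide, 30 mm gap between; their outsides are flat up to 71 mm, above is the half-round bend, 14 thick. Origin: on the underside midway between the poles, z up; the bend's underside, which rests on the hook, is 86 mm above it.
- saddle (a point): Balance's hook: middle of the top of a level steel strip 10 mm wide, 6 thick; 170 mm above the counter unloaded, dips with the hook. x runs along the strip, from tip to plunger, z up. Tip (turned up 18 mm) 36 mm to -x, 12 mm plunger rod 46 mm to +x; open above and at both sides. Plunger stands in a 34 mm aluminium tube, 115 high, on a fixed grey base. (The taller wooden peg stand is not it.)
- hook (a joint): How far the balance's hook has dipped, in m: 0 unloaded, 0.05 on its bottom stop. It starts to dip at about 1.2 N and gives 1 mm for each further 0.22 N; when let go it bobs for about a second. The larger magnet makes it settle 12 to 22 mm down.
- small_magnet: The smaller horseshoe magnet, same shape and stance: 60 mm tall, 36 mm wide, 18 mm thick, 0.14 kg. Not to be weighed. Origin: on the underside midway between the poles, z up.

How it is judged:
By the outcome, as a careful person would: the job done as asked, in the order asked, and still so for the second after the job is handed in, with the robot touching nothing.
It also fails if it takes over 53 s, if anything falls off the work surface, if the arm or the gripper's body presses on something with over 40 N, if the wrist force passes 120 N, or if a joint passes its speed limit or range.

ROBOT

A 6-joint arm with a two-finger parallel gripper is mounted at the origin on the work surface. World frame = base frame: x ahead of the robot, y to its left, z up, the work surface at z = 0. Lengths are in m, angles in rad, forces in N, time in s.
With the tool pointing down it reaches from about 0.425 to 1.125 m from the base axis. Payload 14.9 kg.
Tool frame: the origin (TCP) lies at the very end of the fingers, on their centre line; the grasp point (between the pads) lies 19 mm behind it (manip.grip_point_offset is the distance from the TCP to the grasp point, in m); z points along the fingers, y is the line along which they close (so a half turn about z gives the same grasp; the last joint's range is limited). The gripper opens to 91 mm and grips with 3 to 60 N. Pads are 32 mm wide; open, the fingers measure 118 mm over their backs; the gripper's body (76 mm by 178 mm) begins 60 mm behind the grasp point.
Start: joints at [-1.369, 0.379, 1.734, -0, 1.028, -0.033], TCP at [0.163, -0.681, 0.214] pointing down, gripper open.
Joint ranges: [-2.77, 2.77], [-0.74, 2.19], [0, 2.66], [-1.06, 4.2], [0.31, 2.87], [-3.08, 3.08]. Speed limits (rad/s): [1.89, 1.89, 2.39, 3.14, 3.14, 3.14].

INTERFACE

Orientations are given as [roll, pitch, yaw] about the fixed x, y, z axes, in that order (R = Rz(yaw) Ry(pitch) Rx(roll)).
In Python, from workcell import manip, snapshot, nets gives the robot as it stands. The module is installed in compiled form; this text tells all that it offers.
- The arm moves only by the shell command python3 -m creep 'ROWS' [FORCE]. ROWS is JSON, a list of rows, each an object with "hand": the closure, from 0 (fully open) to 1 (shut); "dp": the shift along the tool's x, y, z normalised to -1 to 1, where 1 is 300 mm, a list of three; "turn": the turn about the tool's z normalised to -1 to 1, where 1 is pi rad. A call has 1 to 12 rows; each row is the pose to reach, as a shift and turn from the pose commanded when the call began, along the tool's axes at that moment, turning the shorter way round; what a row does not reach only later rows make up. A row lasts 1/8 s, in which the tool goes at most 62.5 mm and 10.7 degrees, less where a joint would pass 70% of its speed; a pose out of reach is approached as far as the arm can. A call with a number of a shift or a turn outside -1 to 1 is refused whole. A call with a gripper value outside its range is refused whole. The fingers move at their own pace and stop on an object; FORCE is the grip in N (left out, the last holds). Time passes only in rows, so rows that repeat a pose let the fingers close. It gives the time, the measured TCP pose, the force, the opening and the grip force at its end, in the units of the state.
- manip.get_obs(): the state, without advancing time (a new reading comes with each control period).
- snapshot(name): name is "scene" or "side" or "wrist"; returns a dict with "img" (400x640x3 uint8, red, green, blue), "z_map" (400x640 float32, m along the optical axis (not along the pixel's ray), 0 where there is no reading), "fx", "fy", "cx", "cy" (pixels), "k1" (the pictures are not rectified: a ray, as slopes to the right and down, at radius r is drawn at 1 + k1 r^2 times it, then the intrinsics apply), "world_to_cam" (4x4, takes a point from world to camera coordinates); the wrist camera has in their place "mount" (4x4, takes a point from camera to tool coordinates, whose origin is the TCP and whose axes are the flange's). Camera axes: x right, y down, z forward; pixel columns grow to the right and rows downward; lengths in m; the calibration is good to about 2 mm. A picture is of the moment at which its call begins: read the wrist's pose just before it.
- manip.finish_job(): hands the job in; it is judged then, once.
Trained networks look in the newest picture that a camera, given by its name, has taken for a name from the list of things; names that differ only in an ending like _2 or _b are one class to them, and where a whole thing is asked for, a point or a joint stands for the part that bears it (a point fixed in the world has none). Each returns a list of dicts, best first, with "p" (0 to 1); they miss things now and then, are a little off and sometimes report something else, mostly with a low value. They report only what shows in the picture. A call takes as long as a camera call.
- nets.cut_out(query, camera): "pixels" (400x640 bool, what is visible of it) and "location" ([row, column] in pixels, amid what is visible of it).
- nets.place_of(query, camera): "location" ([row, column] in pixels: a listed point, or the origin of a listed thing).
The state is a dict: "time_s": time; "qpos": joint angles; "qvel": joint speeds; "tau": joint torques, N m; "tcp_pos": TCP position; "tool_rot": TCP orientation; "contact_force": force on the tool from outside, world axes, zero at the start; "wrist_torque": the same for the moment, N m; "width": opening from 0.0 (shut) to 1.0 (fully open); "grasp_force": force on a finger pad.
Only numpy, scipy, OpenCV 4.12 (cv2) and the standard library are available. Lean on these libraries where they do the work, as an engineer would, in place of code of your own. Each camera call takes 0.05 s, during which the arm holds its last target. There are 200 camera calls.

## Working session

There is one attempt and no reset: what is moved stays moved. The work goes in short steps, Python scripts to look and compute and a shell command to move; the robot and the scene stay as the last step left them, time stands still between calls to the robot, and variables do not carry over. Pictures are saved under pics/ and viewed, at most 10 in all, crops included, and the job is handed in when it is done.

```bash
mkdir -p pics; cat > h.py <<'E'
import numpy as np, cv2
from scipy.spatial.transform import Rotation as R
from workcell import manip, snapshot, nets
def tool():
    o=manip.get_obs(); T=np.eye(4); T[:3,:3]=R.from_euler('xyz',o['tool_rot']).as_matrix(); T[:3,3]=o['tcp_pos']; return T
def snap(n):
    T=tool(); s=snapshot(n)
    s['c2w']=T@s['mount'] if 'mount' in s else np.linalg.inv(s['world_to_cam']); return s
def cloud(s,rc):
    rc=np.asarray(rc,int).reshape(-1,2); z=s['z_map'][rc[:,0],rc[:,1]]
    K=np.array([[s['fx'],0,s['cx']],[0,s['fy'],s['cy']],[0,0,1.]])
    d=np.stack([(rc[:,1]-s['cx'])/s['fx'],(rc[:,0]-s['cy'])/s['fy']],1); u=d.copy()
    for _ in range(20): u=d/(1+s['k1']*(u**2).sum(1,keepdims=True))
    P=np.c_[u*z[:,None],z]; P=P[z>0]
    return P@s['c2w'][:3,:3].T+s['c2w'][:3,3]
def save(s,n): cv2.imwrite('pics/'+n+'.png',s['img'][:,:,::-1])
E
python3 - <<'E'
from h import *
np.set_printoptions(precision=4,suppress=True)
o=manip.get_obs();print(o['tcp_pos'],o['tool_rot'],tool()[:3,:3],manip.grip_point_offset,o['contact_force'])
for n in ['scene','side']:
    s=snap(n);save(s,n+'0');print(n,s['c2w'][:3,3])
    for q in ['magnet','small_magnet','saddle']:
        for c in nets.cut_out(q,n)[:2]:
            P=cloud(s,np.argwhere(c['pixels']))
            print(q,c['p'],c['location'],len(P),np.percentile(P,[2,50,98],axis=0).tolist() if len(P) else '')
        for c in nets.place_of(q,n)[:2]: print('  pt',c['p'],c['location'],cloud(s,c['location']))
E
```

```text
[ 0.1627 -0.6804  0.2133] [-3.1405 -0.      0.2348] [[ 0.9726  0.2326 -0.0002]
 [ 0.2326 -0.9726  0.0011]
 [ 0.     -0.0011 -1.    ]] 0.0188 [0.2328 0.4126 0.3323]
scene [ 0.8707 -0.7001  0.5994]
magnet 0.59 [236.8, 301.0] 1059 [[0.4890669236729234, -0.08886979413078348, 0.00023808085214271912], [0.5086974195575276, -0.07469526377133251, 0.05322583899302258], [0.5186189908264325, -0.032053784109395606, 0.09946386849725063]]
  pt 0.71 [253.7, 304.3] [[ 0.4988 -0.0437 -0.0026]]
small_magnet 0.82 [318.5, 257.3] 528 [[0.5321735351812191, -0.28977469091920777, 0.004315527246615891], [0.5425824736108975, -0.2819064534070997, 0.03834655205773074], [0.5500440012343575, -0.2541661964956474, 0.06010911588404577]]
  pt 0.79 [329.5, 262.2] [[ 0.549  -0.2868  0.0308]]
  pt 0.59 [250.9, 300.7] [[ 0.514  -0.0863  0.0413]]
saddle 0.76 [146.1, 369.9] 233 [[0.4946608798509939, 0.16860170519670856, 0.12250309303674757], [0.5624119010459221, 0.17352685502244192, 0.1669433549005649], [0.5856672305046918, 0.18209537352975813, 0.1791627606963692]]
  pt 0.66 [142.5, 358.1] [[0.5282 0.1838 0.1672]]
side [ 0.
[... 395 characters left out ...]
4340990569], [0.5383717712967777, -0.2853801795720171, 0.04222958836821089], [0.5504521265199116, -0.21979113719403348, 0.061259901565019925]]
small_magnet 0.5 [249.7, 306.5] 799 [[0.4918623338467693, -0.08981439524108505, 0.004627560101013941], [0.5052840379795563, -0.08595829809066946, 0.06371372798965663], [0.5189270896975879, -0.03858809195736729, 0.10076914743309706]]
  pt 0.76 [356.6, 327.5] [[ 0.5395 -0.289   0.0222]]
saddle 0.52 [146.5, 334.1] 291 [[0.4938769924196137, 0.16830855329673278, 0.1172860049148174], [0.5636895935491076, 0.17279448471338466, 0.1676394950428799], [0.5862086591440046, 0.18179386400930403, 0.18445227308736142]]
  pt 0.63 [140.7, 323.2] [[0.532  0.1725 0.1713]]
```

```bash
python3 - <<'E'
import cv2
a=cv2.imread('pics/scene0.png');b=cv2.imread('pics/side0.png')
a=cv2.resize(a[90:350,180:500],None,fx=1.25,fy=1.25);b=cv2.resize(b[90:350,180:500],None,fx=1.25,fy=1.25)
cv2.imwrite('pics/both.png',cv2.hconcat([a,b]))
E
```

```text
(no output)
```

View pics/both.png

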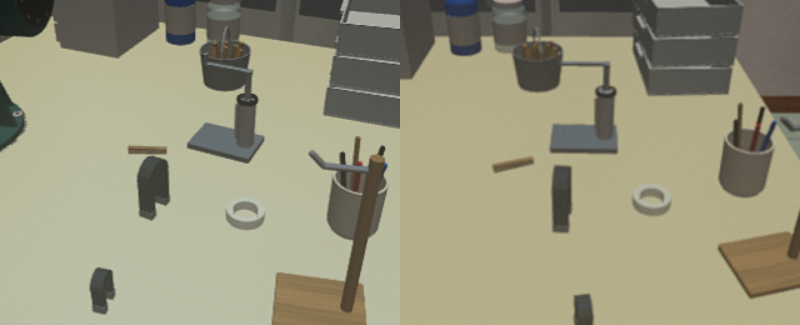

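```bash
python3 - <<'E'
from h import *
np.set_printoptions(precision=4,suppress=True)
for n in ['scene','side']:
    s=snap(n)
    for q,lo in [('magnet',.01),('saddle',.15)]:
        for c in nets.cut_out(q,n)[:1]:
            m=cv2.dilate(c['pixels'].astype('uint8'),np.ones((3,3)))
            P=cloud(s,np.argwhere(m)); P=P[(P[:,2]>lo)&(P[:,1]<.3)]
            if q=='magnet':
                t=P[P[:,2]>.092]; print('top',len(t),np.percentile(t,[2,50,98],axis=0).tolist())
                f=P[(P[:,2]<.07)&(P[:,2]>.02)]
                print('low',np.percentile(f,[2,50,98],axis=0).tolist())
            else: t=P[(P[:,2]>.155)&(P[:,2]<.18)]
            d=t[:,:2]-np.median(t[:,:2],0); w,v=np.linalg.eigh(np.cov(d.T)); print(q,'axis deg',np.degrees(np.arctan2(v[1,1],v[0,1])),w**.5, np.percentile(t,[2,50,98],axis=0).tolist())
E
```

```text
top 159 [[0.4917425592162711, -0.07813087648153541, 0.09246729302651341], [0.5060736591965372, -0.06494697740259459, 0.0971551988833882], [0.5176496718169533, -0.04190641838250826, 0.10044009326948686]]
low [[0.4919607029753154, -0.08934972907133293, 0.021348483549249613], [0.5095211263273299, -0.07844923716702168, 0.04442319492553326], [0.5184942082810368, -0.03264569900167517, 0.06812511278395852]]
magnet axis deg 71.59266021957754 [0.0077 0.0102] [[0.4917425592162711, -0.07813087648153541, 0.09246729302651341], [0.5060736591965372, -0.06494697740259459, 0.0971551988833882], [0.5176496718169533, -0.04190641838250826, 0.10044009326948686]]
saddle axis deg 178.73232847845878 [0.0035 0.0311] [[0.4928625031179354, 0.1679904946531452, 0.15649585623080006], [0.5443911805968722, 0.17370657926221333, 0.16836779045781025], [0.5856829508685933, 0.1823745100640505, 0.1780885447523943]]
top 174 [[0.4935589900188937, -0.07987420651806228, 0.09261902711327233], [0.5050511487442528, -0.0683766266288876, 0.09810097686587307], [0.5176322647714057, -0.04716912501427228, 0.10119162719432848]]
low [[0.49159916579562823, -0.0897665918389703, 0.020903562041701265], [0.506206693754111, -0.0872359276833563, 0.04528921358819493], [0.5189805771809833, -0.03845511396187467, 0.06878040878954576]]
magnet axis deg 81.53732449859335 [0.0072 0.0095] [[0.4935589900188937, -0.07987420651806228, 0.09261902711327233], [0.5050511487442528, -0.0683766266288876, 0.09810097686587307], [0.5176322647714057, -0.04716912501427228, 0.10119162719432848]]
saddle axis deg 178.79164045821452 [0.0037 0.0299] [[0.4937736751869768, 0.1687899202900307, 0.1570076982735252], [0.5455590925515277, 0.17349199893788303, 0.1694956945474811], [0.5861966640951909, 0.1819655774025246, 0.17638091540570125]]
```

The views agree. The larger magnet is the one near (0.505, -0.061), at about (152,187) left and (562,198) right, with its legs spread along y. The balance hook runs along x at about (0.537, 0.174, 0.17), with its tip towards -x. The tall peg stand is at lower right and isn't the target.

```bash
python3 -m creep '[{"hand":0,"dp":[0.874,-0.958,-0.13],"turn":0.075},{"hand":0,"dp":[0.874,-0.958,-0.13],"turn":0.075},{"hand":0,"dp":[0.874,-0.958,-0.13],"turn":0.075},{"hand":0,"dp":[0.874,-0.958,-0.13],"turn":0.075},{"hand":0,"dp":[0.874,-0.958,-0.13],"turn":0.075},{"hand":0,"dp":[0.874,-0.958,-0.13],"turn":0.075},{"hand":0,"dp":[0.874,-0.958,-0.13],"turn":0.075},{"hand":0,"dp":[0.874,-0.958,-0.13],"turn":0.075},{"hand":0,"dp":[0.874,-0.958,-0.13],"turn":0.075}]'
```

```text
time_s: 2.12
tcp_pos: [0.3507, -0.3412, 0.2528]
tool_rot: [3.141, 0.0, -0.001]
contact_force: [-0.1, 0.5, 0.5]
width: 1.003
grasp_force: 0.0
```

```bash
python3 -m creep '[{"hand":0,"dp":[0.51,-0.93,0],"turn":0},{"hand":0,"dp":[0.51,-0.93,0],"turn":0},{"hand":0,"dp":[0.51,-0.93,0],"turn":0},{"hand":0,"dp":[0.51,-0.93,0],"turn":0},{"hand":0,"dp":[0.51,-0.93,0],"turn":0},{"hand":0,"dp":[0.51,-0.93,0],"turn":0},{"hand":0,"dp":[0.51,-0.93,0],"turn":0}]'
python3 - <<'E'
from h import *
np.set_printoptions(precision=4,suppress=True)
s=snap('wrist');save(s,'w1');print(s['mount'])
c=nets.cut_out('magnet','wrist')
print([(k['p'],k['location'],k['pixels'].sum()) for k in c])
if c:
    P=cloud(s,np.argwhere(c[0]['pixels'])); t=P[P[:,2]>.05]
    print(np.percentile(t,[2,50,98],axis=0),len(t))
    print(cv2.minAreaRect(t[:,:2].astype('float32')*1000))
E
```

```text
time_s: 3.0
tcp_pos: [0.5042, -0.0623, 0.2525]
tool_rot: [3.142, 0.001, -0.001]
contact_force: [-0.6, 0.5, -0.8]
width: 1.002
grasp_force: 0.0
[[-0.0006 -0.9632 -0.2687  0.0761]
 [ 1.     -0.0006 -0.0002 -0.0017]
 [ 0.0001 -0.2687  0.9632 -0.171 ]
 [ 0.      0.      0.      1.    ]]
[(0.88, [189.4, 311.1], np.int64(1820))]
[[ 0.4931 -0.0845  0.0582]
 [ 0.5074 -0.0566  0.0957]
 [ 0.5187 -0.0301  0.1011]] 1614
((505.01812744140625, -56.821250915527344), (59.209877014160156, 24.51350212097168), 85.50789642333984)
```

View pics/w1.png

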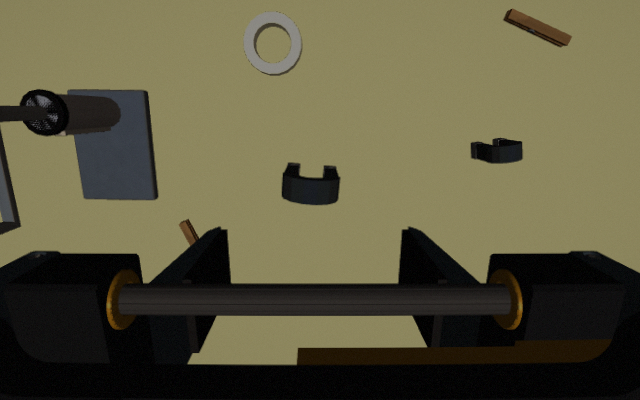

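The wrist view shows the large magnet at (311,189) with its bend towards the camera. The fitted yaw is about -4.5° and the centre (0.505, -0.057). The small magnet is at (497,150), well clear of the fingers.

```bash
python3 -m creep '[{"hand":0,"dp":[0.003,-0.017,0.1],"turn":0.025},{"hand":0,"dp":[0.003,-0.017,0.3],"turn":0.025},{"hand":0,"dp":[0.003,-0.017,0.45],"turn":0.025},{"hand":0,"dp":[0.003,-0.017,0.6],"turn":0.025},{"hand":0,"dp":[0.003,-0.017,0.715],"turn":0.025},{"hand":0,"dp":[0.003,-0.017,0.715],"turn":0.025},{"hand":0,"dp":[0.003,-0.017,0.715],"turn":0.025}]'
```

```text
time_s: 3.98
tcp_pos: [0.5057, -0.0572, 0.0396]
tool_rot: [3.142, -0.001, -0.081]
contact_force: [-0.2, 0.1, -0.0]
width: 1.001
grasp_force: 0.0
```

```bash
python3 -m creep '[{"hand":1,"dp":[0,0,0],"turn":0},{"hand":1,"dp":[0,0,0],"turn":0},{"hand":1,"dp":[0,0,0],"turn":0},{"hand":1,"dp":[0,0,0],"turn":0},{"hand":1,"dp":[0,0,0],"turn":0},{"hand":1,"dp":[0,0,0],"turn":0},{"hand":1,"dp":[0,0,0],"turn":0},{"hand":1,"dp":[0,0,0],"turn":0}]' 30
```

```text
time_s: 4.97
tcp_pos: [0.5055, -0.0565, 0.0387]
tool_rot: [3.141, -0.001, -0.079]
contact_force: [-0.5, -5.4, 6.5]
width: 0.637
grasp_force: 30.0
```

```bash
python3 -m creep '[{"hand":1,"dp":[0,0,-0.08],"turn":0},{"hand":1,"dp":[0,0,-0.2],"turn":0},{"hand":1,"dp":[0,0,-0.35],"turn":0},{"hand":1,"dp":[0,0,-0.5],"turn":0},{"hand":1,"dp":[0,0,-0.65],"turn":0},{"hand":1,"dp":[0,0,-0.75],"turn":0},{"hand":1,"dp":[0,0,-0.75],"turn":0},{"hand":1,"dp":[0,0,-0.75],"turn":0},{"hand":1,"dp":[0,0,-0.75],"turn":0}]'
python3 - <<'E'
from h import *
np.set_printoptions(precision=4,suppress=True)
print(tool(),[manip.get_obs()['contact_force']])
for n in ['scene','side','wrist']:
    s=snap(n);save(s,n+'2')
    for c in nets.cut_out('saddle',n)[:1]:
        P=cloud(s,np.argwhere(c['pixels'])); t=P[(P[:,2]>.155)&(P[:,2]<.20)&(abs(P[:,1]-.174)<.03)]
        print(n,c['p'],c['location'],np.percentile(t,[2,50,98],axis=0).tolist())
        b=t[(t[:,0]>.505)&(t[:,0]<.57)]
        for lo in np.arange(.48,.61,.01):
            k=t[(t[:,0]>=lo)&(t[:,0]<lo+.01)]
            if len(k)>1: print('  %.3f'%lo,len(k),k[:,1].min(),k[:,1].max(),k[:,2].min(),k[:,2].max())
    for c in nets.place_of('saddle',n)[:1]: print('  pt',c['p'],c['location'],cloud(s,c['location']))
    for c in nets.cut_out('magnet',n)[:1]:
        P=cloud(s,np.argwhere(c['pixels'])); P=P[(P[:,2]>.1)];print(' mag',np.percentile(P,[2,50,98],axis=0).tolist())
    # anything tall near the gripper body at the hang pose
    z=cloud(s,np.argwhere(s['z_map']>0)); z=z[(z[:,2]>.18)&(abs(z[:,0]-.537)<.09)&(z[:,1]>.07)&(z[:,1]<.34)]
    print(' tall',len(z),z[:,1].min() if len(z) else '',z[:,2].max() if len(z) else '')
E
```

```text
time_s: 6.1
tcp_pos: [0.5042, -0.0561, 0.2616]
tool_rot: [-3.141, 0.003, -0.079]
contact_force: [0.4, -0.4, -5.6]
width: 0.639
grasp_force: 29.9
[[ 0.9969 -0.0792 -0.0029  0.5042]
 [-0.0792 -0.9969  0.0005 -0.0561]
 [-0.0029 -0.0003 -1.      0.2616]
 [ 0.      0.      0.      1.    ]] [array([ 0.3581, -0.3738, -5.595 ])]
scene 0.81 [145.8, 368.9] [[0.49230088277397105, 0.16964102911617046, 0.15781185730763095], [0.5387785399605123, 0.1740038595712573, 0.16830158703863085], [0.585084526442963, 0.1828999319424816, 0.18581363978099721]]
  0.490 40 0.17216110293879738 0.1811223886284079 0.16336893848735623 0.18938546766977982
  0.500 19 0.17004969060829644 0.18346948436279253 0.16402866256372717 0.17066169940695824
  0.510 13 0.1720003980877205 0.1829345018589853 0.16400047765787262 0.1706011378780225
  0.520 17 0.1705647255432723 0.18124338913287852 0.16411134428118018 0.1703142976545079
  0.530 16 0.1721236703366128 0.1819305506365404 0.1633842602246095 0.16967859320121403
  0.540 17 0.17052976473928172 0.18340922903364676 0.16359288526837135 0.17027233165477307
  0.550 17 0.1707988509
[... 2551 characters left out ...]
.1646476117427123 0.1716491946970713
  0.550 206 0.17280118054782628 0.18470914046483788 0.1635370937224765 0.17223863742007844
  0.560 221 0.17239277694888067 0.18424295279747188 0.16378693568483838 0.17262588536605405
  0.570 308 0.17024753321233366 0.1849378539396601 0.15503861643023958 0.17190443961543123
  0.580 204 0.17049595148147867 0.18218445586139798 0.15528209334919135 0.1717346935582873
  pt 0.66 [194.5, 21.4] [[0.5368 0.1789 0.1694]]
 mag [[0.4937722674156808, -0.08303357677448649, 0.23299918648312484], [0.5122285583343303, -0.053773918580563365, 0.308846311522559], [0.5189648055867552, -0.02841220032107012, 0.32589097498241015]]
 tall 167 0.17413297949590484 0.18970389548054936
```

```bash
python3 - <<'E'
import cv2
a=cv2.imread('pics/scene2.png')[60:360,150:550];b=cv2.imread('pics/side2.png')[60:360,150:550]
cv2.imwrite('pics/both2.png',cv2.hconcat([a,b]))
E
```

```text
(no output)
```

View pics/both2.png

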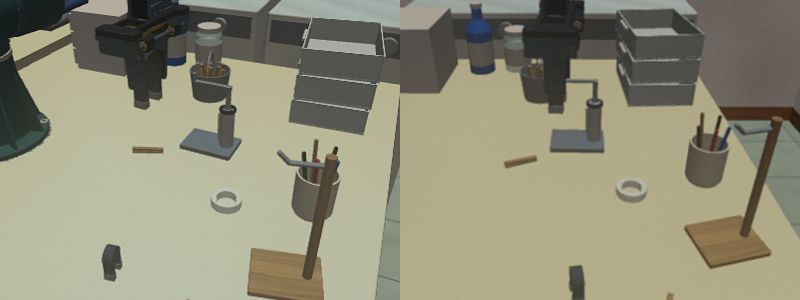

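Magnet is held (the wrist reads about 5.6 N, so a dip of roughly 20 mm is expected) and raised above the hook tip. The hook's strip is clear at (210,85) left and (580,82) right, and nothing tall is near it. Next I carry the magnet over the saddle.

```bash
python3 -m creep '[{"hand":1,"dp":[0.005,-0.08,0],"turn":-0.005},{"hand":1,"dp":[0.01,-0.2,0],"turn":-0.01},{"hand":1,"dp":[0.015,-0.35,0],"turn":-0.019},{"hand":1,"dp":[0.02,-0.5,0],"turn":-0.019},{"hand":1,"dp":[0.03,-0.65,0],"turn":-0.019},{"hand":1,"dp":[0.038,-0.74,0],"turn":-0.019},{"hand":1,"dp":[0.038,-0.782,0],"turn":-0.019},{"hand":1,"dp":[0.038,-0.782,0],"turn":-0.019},{"hand":1,"dp":[0.038,-0.782,0],"turn":-0.019},{"hand":1,"dp":[0.038,-0.782,0],"turn":-0.019}]'
python3 - <<'E'
from h import *
np.set_printoptions(precision=4,suppress=True)
print(tool(),manip.get_obs()['contact_force'])
ims=[]
for n in ['scene','side','wrist']:
    s=snap(n)
    ims.append(cv2.resize(s['img'][60:260,220:480] if n!='wrist' else s['img'],(400,300) if n!='wrist' else (480,300))[:,:,::-1])
    for q in ['magnet','saddle']:
      for c in nets.cut_out(q,n)[:1]:
        P=cloud(s,np.argwhere(c['pixels'])); P=P[(P[:,2]>.15)&(abs(P[:,1]-.177)<.05)]
        if q=='magnet':print(n,'low part',c['p'],np.percentile(P[P[:,2]<.27],[2,50,98],axis=0).tolist())
        else: 
            b=P[(P[:,0]>.5)&(P[:,0]<.57)&(P[:,2]<.176)]
            if len(b): print(n,'strip',c['p'],np.percentile(b,[2,50,98],axis=0).tolist())
cv2.imwrite('pics/v3.png',cv2.hconcat(ims[:2]))
E
```

```text
time_s: 7.95
tcp_pos: [0.5351, 0.1758, 0.2635]
tool_rot: [3.142, -0.0, -0.021]
contact_force: [0.1, -0.5, -4.9]
width: 0.636
grasp_force: 29.9
[[ 0.9998 -0.0206  0.      0.5351]
 [-0.0206 -0.9998 -0.0001  0.1758]
 [ 0.      0.0001 -1.      0.2635]
 [ 0.      0.      0.      1.    ]] [ 0.0848 -0.4505 -4.896 ]
scene low part 0.96 [[0.5228174050987271, 0.14341913071921492, 0.2262523012064915], [0.5399185305875471, 0.15000186046477615, 0.24480805644221948], [0.5471031899342286, 0.19866432363356903, 0.2672114481232522]]
scene strip 0.85 [[0.5014806343988022, 0.17078648107691896, 0.1636645679468101], [0.5322582128786714, 0.17398036792885258, 0.16839599630552918], [0.5684282132698492, 0.1822620245676684, 0.17022910419319323]]
side low part 0.46 [[0.5235071363198471, 0.1427713588277498, 0.22718622161869162], [0.5361625033582081, 0.14639970917176603, 0.24183708109649216], [0.5473251639974647, 0.18937739213007748, 0.26008669411993873]]
side strip 0.5 [[0.5003619521337737, 0.1700675989744844, 0.16632752410452842], [0.5365060260015466, 0.17358901054186227, 0.16988035298411713], [0.5681627993365523, 0.18095066291004522, 0.17133332527902911]]
wrist low part 0.91 [[0.525349548533904, 0.14917482855897526, 0.2282036548794141], [0.5462223938596604, 0.19167617218008132, 0.24974147704436947], [0.547771131080111, 0.20524200235899936, 0.26930370656673613]]
wrist strip 0.56 [[0.5016511856682802, 0.17459605862825942, 0.1688188181906844], [0.5365287087803146, 0.17934108109576233, 0.1701173293569207], [0.5685512443762764, 0.18434909529022886, 0.1715079373531514]]
```

View pics/v3.png

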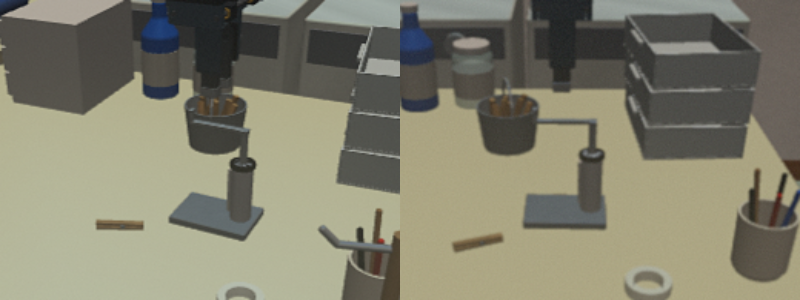

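Magnet is over the strip, and comparing the two within each camera frame shows it about 3 mm short in +y. I'll correct that while lowering to just above contact.

```bash
python3 -m creep '[{"hand":1,"dp":[0,-0.01,0.05]},{"hand":1,"dp":[0,-0.01,0.14]},{"hand":1,"dp":[0,-0.01,0.24]},{"hand":1,"dp":[0,-0.01,0.33]},{"hand":1,"dp":[0,-0.01,0.39]},{"hand":1,"dp":[0,-0.01,0.42]},{"hand":1,"dp":[0,-0.01,0.435]},{"hand":1,"dp":[0,-0.01,0.435]},{"hand":1,"dp":[0,-0.01,0.435]}]' || python3 -m creep '[{"hand":1,"dp":[0,-0.01,0.05],"turn":0},{"hand":1,"dp":[0,-0.01,0.14],"turn":0},{"hand":1,"dp":[0,-0.01,0.24],"turn":0},{"hand":1,"dp":[0,-0.01,0.33],"turn":0},{"hand":1,"dp":[0,-0.01,0.39],"turn":0},{"hand":1,"dp":[0,-0.01,0.42],"turn":0},{"hand":1,"dp":[0,-0.01,0.435],"turn":0},{"hand":1,"dp":[0,-0.01,0.435],"turn":0},{"hand":1,"dp":[0,-0.01,0.435],"turn":0}]'
python3 - <<'E'
from h import *
ims=[]
for n in ['scene','side']:
    s=snap(n); ims.append(cv2.resize(s['img'][80:260,240:440],(400,360))[:,:,::-1])
cv2.imwrite('pics/v4.png',cv2.hconcat(ims))
E
```

```text
time_s: 9.52
tcp_pos: [0.5356, 0.1798, 0.1336]
tool_rot: [-3.141, -0.001, -0.02]
contact_force: [0.5, 0.4, -4.7]
width: 0.638
grasp_force: 29.9schema error: expected keys hand, dp, turn
```

View pics/v4.png

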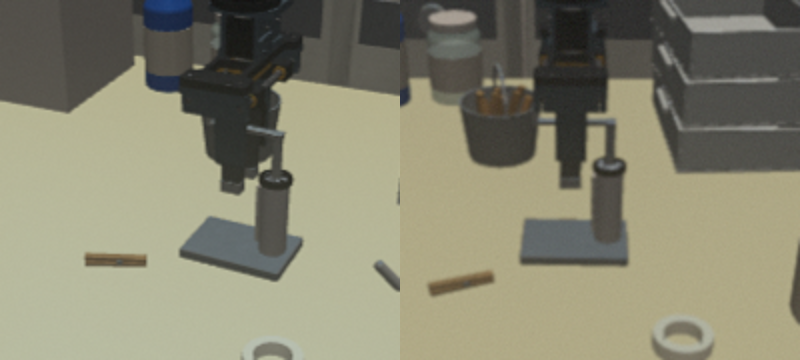

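The strip passes between the legs, visible either side of the finger at (570,122) right, and nothing is touching yet. Now I lower slowly onto the hook.

```bash
python3 -m creep '[{"hand":1,"dp":[0,0,0.01],"turn":0},{"hand":1,"dp":[0,0,0.02],"turn":0},{"hand":1,"dp":[0,0,0.028],"turn":0},{"hand":1,"dp":[0,0,0.036],"turn":0},{"hand":1,"dp":[0,0,0.044],"turn":0},{"hand":1,"dp":[0,0,0.052],"turn":0},{"hand":1,"dp":[0,0,0.06],"turn":0},{"hand":1,"dp":[0,0,0.067],"turn":0},{"hand":1,"dp":[0,0,0.067],"turn":0},{"hand":1,"dp":[0,0,0.067],"turn":0},{"hand":1,"dp":[0,0,0.067],"turn":0},{"hand":1,"dp":[0,0,0.067],"turn":0}]'
```

```text
time_s: 11.12
tcp_pos: [0.5352, 0.1796, 0.1129]
tool_rot: [-3.142, -0.0, -0.02]
contact_force: [-1.9, 0.2, -2.0]
width: 0.642
grasp_force: 29.9
```

```bash
python3 -m creep '[{"hand":1,"dp":[0,0,0.008],"turn":0},{"hand":1,"dp":[0,0,0.016],"turn":0},{"hand":1,"dp":[0,0,0.022],"turn":0},{"hand":1,"dp":[0,0,0.025],"turn":0},{"hand":1,"dp":[0,0,0.025],"turn":0},{"hand":1,"dp":[0,0,0.025],"turn":0},{"hand":1,"dp":[0,0,0.025],"turn":0},{"hand":1,"dp":[0,0,0.025],"turn":0}]'; python3 - <<'E'
from h import *
f=[]
for i in range(8): snapshot('side'); f.append(manip.get_obs()['contact_force'])
print(np.mean(f,0))
E
```

```text
time_s: 12.12
tcp_pos: [0.5352, 0.1797, 0.1054]
tool_rot: [-3.142, -0.0, -0.02]
contact_force: [-0.8, 0.2, -0.8]
width: 0.639
grasp_force: 29.9
[-1.18111564 -0.15135657  0.27840968]
```

```bash
python3 -m creep '[{"hand":0.33,"dp":[0,0,0],"turn":0},{"hand":0.3,"dp":[0,0,0],"turn":0},{"hand":0.2,"dp":[0,0,0],"turn":0},{"hand":0.1,"dp":[0,0,0],"turn":0},{"hand":0,"dp":[0,0,0],"turn":0},{"hand":0,"dp":[0,0,0],"turn":0},{"hand":0,"dp":[0,0,0],"turn":0},{"hand":0,"dp":[0,0,0],"turn":0},{"hand":0,"dp":[0,0,0],"turn":0},{"hand":0,"dp":[0,0,0],"turn":0}]' 5
python3 - <<'E'
from h import *
ims=[]
for n in ['scene','side']:
    s=snap(n); ims.append(cv2.resize(s['img'][80:260,240:440],(400,360))[:,:,::-1])
    for c in nets.cut_out('magnet',n)[:1]:
        P=cloud(s,np.argwhere(c['pixels']));print(n,c['p'],np.percentile(P,[2,50,98],axis=0).tolist())
cv2.imwrite('pics/v5.png',cv2.hconcat(ims))
E
```

```text
time_s: 13.78
tcp_pos: [0.5352, 0.1797, 0.1053]
tool_rot: [-3.142, 0.0, -0.02]
contact_force: [0.2, 0.1, 0.1]
width: 1.0
grasp_force: 0.0
scene 0.72 [[0.48396819676312397, 0.12635280221735623, -0.0017733495402806642], [0.5420056477512166, 0.18220495784215696, 0.091807328521476], [0.551709277366694, 0.3407522523732743, 0.14686400081911496]]
side 0.7 [[0.5754285729970612, 0.167847361814271, 0.11915896504596046], [0.5801226157959872, 0.1710688275406096, 0.1377625054827954], [0.585125682382339, 0.17667242958710527, 0.15291436088954166]]
```

View pics/v5.png

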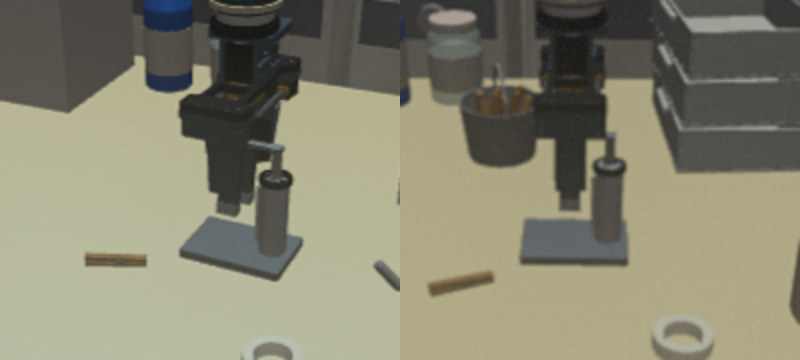

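The magnet hangs free between the open fingers, with its poles at (230,205) left and (570,200) right. The hook has dipped and the contact force is near zero, so I retreat straight up.

```bash
python3 -m creep '[{"hand":0,"dp":[0,0,-0.03],"turn":0},{"hand":0,"dp":[0,0,-0.08],"turn":0},{"hand":0,"dp":[0,0,-0.15],"turn":0},{"hand":0,"dp":[0,0,-0.25],"turn":0},{"hand":0,"dp":[0,0,-0.35],"turn":0},{"hand":0,"dp":[0,0,-0.45],"turn":0},{"hand":0,"dp":[0,0,-0.55],"turn":0},{"hand":0,"dp":[0,0,-0.65],"turn":0},{"hand":0,"dp":[0,0,-0.65],"turn":0},{"hand":0,"dp":[0,0,-0.65],"turn":0},{"hand":0,"dp":[0,0,-0.65],"turn":0},{"hand":0,"dp":[0,0,-0.65],"turn":0}]'
python3 - <<'E'
from h import *
ims=[]
for n in ['scene','side']:
    for i in range(2):
        s=snap(n)
        for c in nets.cut_out('magnet',n)[:1]:
            P=cloud(s,np.argwhere(c['pixels']));print(n,c['p'],np.percentile(P,[2,50,98],axis=0).round(4).tolist())
    ims.append(cv2.resize(s['img'][80:350,240:440],(400,540))[:,:,::-1])
cv2.imwrite('pics/v6.png',cv2.hconcat(ims))
E
```

```text
time_s: 15.48
tcp_pos: [0.5348, 0.1796, 0.2996]
tool_rot: [3.141, 0.001, -0.02]
contact_force: [0.0, -0.4, -0.5]
width: 0.997
grasp_force: 0.0
scene 0.65 [[0.4345, 0.1383, -0.0007], [0.5384, 0.1573, 0.1168], [0.5472, 0.391, 0.1662]]
scene 0.89 [[0.5218, 0.1378, 0.0699], [0.5385, 0.1525, 0.12], [0.5469, 0.1989, 0.166]]
side 0.92 [[0.5231, 0.1374, 0.0759], [0.5344, 0.1456, 0.1251], [0.5458, 0.1718, 0.1674]]
side 0.81 [[0.523, 0.1371, 0.0756], [0.5344, 0.1462, 0.127], [0.5459, 0.1747, 0.1681]]
```

View pics/v6.png

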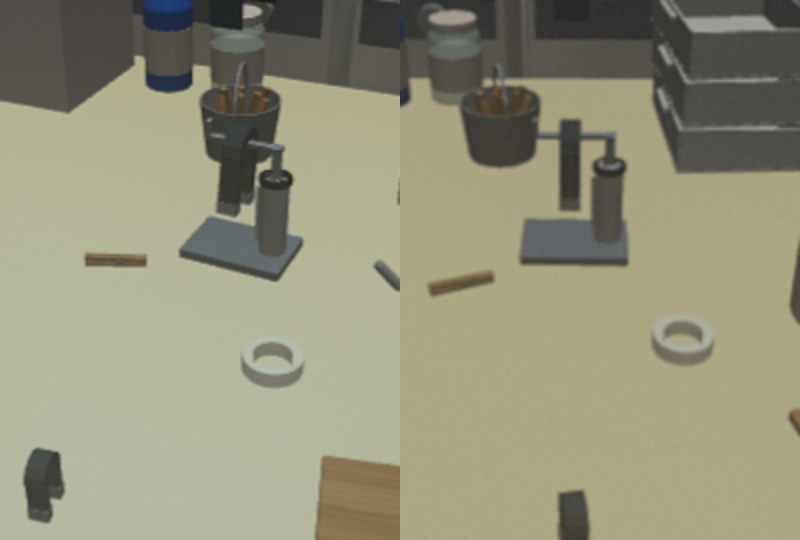

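The magnet hangs on the hook at (238,170) left and (570,165) right, and the small magnet hasn't moved. It may still be rocking slightly, so I'll wait and compare its position over time.

```bash
python3 -m creep '[{"hand":0,"dp":[0,0,0],"turn":0},{"hand":0,"dp":[0,0,0],"turn":0},{"hand":0,"dp":[0,0,0],"turn":0},{"hand":0,"dp":[0,0,0],"turn":0},{"hand":0,"dp":[0,0,0],"turn":0},{"hand":0,"dp":[0,0,0],"turn":0},{"hand":0,"dp":[0,0,0],"turn":0},{"hand":0,"dp":[0,0,0],"turn":0},{"hand":0,"dp":[0,0,0],"turn":0},{"hand":0,"dp":[0,0,0],"turn":0},{"hand":0,"dp":[0,0,0],"turn":0},{"hand":0,"dp":[0,0,0],"turn":0}]'
python3 - <<'E'
from h import *
for i in range(16):
    s=snap('scene')
    if i%2: continue
    c=nets.cut_out('magnet','scene')[0]
    P=cloud(s,np.argwhere(c['pixels']));P=P[(P[:,2]>.05)&(P[:,1]<.24)]
    lo=P[P[:,2]<.09]; print(c['p'],len(P),P.mean(0).round(4),lo[:,1].min().round(4),np.percentile(P[:,2],98).round(4))
E
```

```text
time_s: 17.38
tcp_pos: [0.5352, 0.1796, 0.3003]
tool_rot: [3.142, 0.0, -0.02]
contact_force: [1.0, 0.0, 0.6]
width: 0.995
grasp_force: 0.0
0.76 703 [0.5378 0.1614 0.1211] 0.136 0.1668
0.69 749 [0.5375 0.1619 0.121 ] 0.1372 0.167
0.68 695 [0.5376 0.1612 0.1206] 0.1362 0.1668
0.55 735 [0.5374 0.1617 0.1212] 0.1365 0.1663
0.72 721 [0.5378 0.162  0.1214] 0.1344 0.1664
0.59 751 [0.5377 0.162  0.1211] 0.1366 0.1665
0.81 724 [0.5373 0.1611 0.1203] 0.1358 0.1665
0.81 739 [0.5376 0.1616 0.1214] 0.1357 0.1666
```

```bash
python3 -c "
from workcell import manip
print(manip.finish_job())"
```

```text
the job is handed in; nothing more can be done
None
```

The larger magnet hangs by its bend on the balance hook, at rest with a dip of roughly 17 mm (about 0.5 kg); it may be tilted a few degrees, the gripper is clear, the small magnet is untouched, and I handed the job in at about 18 s.

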